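Sort two sleeves on the plug gauge

ROBOT

A 7-joint arm with a two-finger parallel gripper is mounted at the origin on the work surface. World frame = base frame: x ahead of the robot, y to its left, z up, the work surface at z = 0. Lengths are in m, angles in rad, forces in N, time in s.
With the tool pointing down it reaches from about 0.35 to 0.9 m from the base axis. Payload 8.1 kg.
Tool frame: the origin (TCP) lies where the fingers leave the gripper's body, on its centre line; the fingertips stand 66 mm ahead of it and the grasp point (between the pads) lies 47 mm ahead of it (arm.tip_reach is the distance from the TCP to the fingertips, in m); z points along the fingers, y is the direction in which the jaws open and shut (so a half turn about z gives the same grasp; the last joint's range is limited). The gripper opens to 92 mm and grips with 3 to 60 N. Pads are 19 mm wide; open, the fingers measure 130 mm over their backs; the gripper's body (75 mm by 190 mm) begins 47 mm behind the grasp point.
Start: joints at [1.239, 0.434, 0.025, 1.573, -0.012, 1.134, -0.075], TCP at [0.142, -0.609, 0.292] pointing down, gripper open.
Joint ranges: [-2.62, 2.62], [-0.44, 2.09], [-1.27, 1.32], [0.08, 2.57], [-1.32, 4.46], [0.12, 2], [-2.74, 2.74]. Speed limits (rad/s): [2.22, 2.22, 3.01, 3.01, 3.14, 3.14, 3.14].

INTERFACE

Orientations are given as a rotation vector (axis times angle).
In Python, from cell import arm gives the robot as it stands.
- The arm moves only by the tool carry_out, never from a script. Its argument "plan" is a list of rows, each a list of 5 numbers: the shift along the world's x, y, z in cm, then the turn about the world's z in rad, then the finger opening in cm, from 0 to 9.18. In form: [[tx, ty, tz, spin, fingers], ...]. A call has 1 to 20 rows; each row is the pose to reach, as a shift and turn from the pose measured when the call began; what a row does not reach only later rows make up. A row lasts 1/10 s, in which the tool goes at most 50 mm and 8.59 degrees, less where a joint would pass 70% of its speed; a pose out of reach is approached as far as the arm can. A call with a gripper value outside its range is refused whole. The fingers move at their own pace and stop on an object; "squeeze" is the grip in N (left out, the last holds). Time passes only in rows, so rows that repeat a pose let the fingers close. It gives the time, the measured TCP pose, the force and the opening at its end, in the units of the state.
- arm.observe(): the state, without advancing time (a new reading comes with each control period).
- arm.get_image(name): name is "side" or "top" or "wrist"; returns (picture, depth): 480x640x3 uint8, red, green, blue; 480x640 float32, m along the optical axis (not along the pixel's ray), 0 where there is no reading.
- arm.get_calibration(name): a dict with "intrinsics" (3x3 intrinsics, pixels), "D" ([k1, k2, p1, p2, k3] as OpenCV has them; the pictures are not rectified), "rvec" (rotation vector, rad) and "tvec" (3), from world to camera coordinates, as OpenCV has them; the wrist camera has in their place "tool_from_camera" (4x4, takes a point from camera to tool coordinates, whose origin is the TCP and whose axes are the flange's). Camera axes: x right, y down, z forward; pixel columns grow to the right and rows downward; lengths in m; the calibration is good to about 2 mm. A picture is of the moment at which its call begins: read the wrist's pose just before it. get_calibration takes no time and is no camera call.
- arm.sign_off(): hands the job in, once; it reports no verdict.
The state is a dict: "clock": time; "joints": joint angles; "dq": joint speeds; "joint_efforts": joint torques, N m; "position": TCP position; "ee_rot": TCP orientation; "force": force on the tool from outside, world axes, zero at the start; "ft_torque": the same for the moment, N m; "width": opening from 0.0 (shut) to 1.0 (fully open).
Only numpy, scipy, OpenCV 4.12 (cv2) and the standard library are available. Lean on these libraries where they do the work, as an engineer would, in place of code of your own. Each camera call takes 0.05 s, during which the arm holds its last target. There are 200 camera calls.

TASK

Two sleeves lie on the double-ended plug gauge, and one of them has a bad bore: push each along the rods onto its gauge pin as far as it will go. Leave the one that slides fully home against the block where it is, on its pin, draw the one that jams off its pin and put it in the empty wooden tray. Leave everything else on the bench alone.

Things in the scene. Friction and masses are not known exactly. Their poses are not given: they have to be found in the camera images.
- gauge: double-ended plug gauge, fixed. Origin at the centre of its underside, y along its length, x across, z up. Base plate 110 (x) by 420 (y) by 12 mm; in the middle a grey block 70 (x) by 30 (y) mm, top at z = 90 mm; from each of the block's two long faces a level gauge pin points along +y or -y, 70 mm long, axis at z = 50 mm, with two rods below it
- nose_a (a point): centre of the nose of the +y pin, 85 mm from the gauge's centre. Pin diameter 28 mm, tapering over the last 12 mm to 16 mm. A sleeve on a pin must be drawn back until clear of the nose before it can be lifted. A good sleeve is home when its centre is 55 mm from the gauge's centre; the bad one jams at about 95 mm
- nose_b (a point): centre of the nose of the -y pin, which is the same as the +y pin
- rods_end (a point): outer end of the +y pair of rods, midway between them and level with their tops (z = 28 mm). Each pair is two level steel rods, 14 mm diameter, at x = -20 and +20 mm, from the block out to 205 mm from the gauge's centre; they carry a sleeve in line with the pin (its axis at z = 50 mm), its sides, top and outer end free to touch
- sleeve_1: one of two outwardly identical plain aluminium sleeves lying on the gauge's rods, one at each end (either at either end), 15 to 35 mm short of the pin's nose: 56 mm outside diameter, 80 mm long, bore 32 mm at both mouths, 0.2 to 0.45 kg. Origin at its centre, y along the bore (frame may roll about y). One of the two, not told which, is bad: narrowed to 24 mm deeper in
- sleeve_2: one of two outwardly identical plain aluminium sleeves lying on the gauge's rods, one at each end (either at either end), 15 to 35 mm short of the pin's nose: 56 mm outside diameter, 80 mm long, bore 32 mm at both mouths, 0.2 to 0.45 kg. Origin at its centre, y along the bore (frame may roll about y). One of the two, not told which, is bad: narrowed to 24 mm deeper in
- tray: open wooden reject tray, empty, fixed to the bench, 140 (x) by 170 (y) by 45 mm high, walls 6 mm, inner floor at z = 6 mm. Origin at the centre of its underside, z up. It stands beyond the gauge, to the left or the right, in exchange with the carton
- carton: open cardboard carton full of small packets, fixed, 140 (x) by 170 (y) by 76 mm high; not a place for sleeves. Origin at the centre of its underside
- pack_white: bystander: white carton 70x90x50 mm; origin at its middle, on the underside
- pack_yellow: bystander: yellow carton 60x100x45 mm; origin at its middle, on the underside
- pack_brown: bystander: brown carton 110x80x60 mm; origin at its middle, on the underside
- tape: bystander: roll of packing tape, 80 mm across, 48 mm high; origin at its middle, on the underside
- spanner: bystander: steel spanner lying on the bench; origin at its middle, on the underside
- screwdriver: bystander: screwdriver lying on the bench; origin at its middle, on the underside
- oil: bystander: white bottle, 60 mm across, 120 mm high; origin at its middle, on the underside
- tin: bystander: round tin with a paper band, 80 mm across, 90 mm high; origin at its middle, on the underside
There are look-alikes about, which are no part of the job. What is shaped like the sleeve_2 but purple or red is not meant.

How it is judged:
On the way:
1. the narrow-bored sleeve has been tried: pushed onto a gauge pin until it jams (its centre within 102 mm of the gauge's centre along the pin, lying in line with it) (y of sleeve_2 in the frame of gauge between -0.102 and 0.102 m and x of sleeve_2 in the frame of gauge between -0.007 and 0.007 m and z of sleeve_2 in the frame of gauge between 0.043 and 0.057 m and angle between the y axis of sleeve_2 and the y axis of gauge, either way round below 0.12 rad), for 0.1 s.
At the end, for the whole second after the job is handed in: the sleeve that fits is home on a gauge pin (its centre at most 60 mm from the gauge's centre, in line with the pin); the narrow one is inside the wooden tray (centre within 50 mm in x, 65 mm in y of the tray's centre, 20 to 60 mm above its underside); both at rest (y of sleeve_1 in the frame of gauge between -0.06 and 0.06 m and x of sleeve_1 in the frame of gauge between -0.007 and 0.007 m and z of sleeve_1 in the frame of gauge between 0.043 and 0.057 m and angle between the y axis of sleeve_1 and the y axis of gauge, either way round below 0.12 rad and x of sleeve_2 in the frame of tray between -0.05 and 0.05 m and y of sleeve_2 in the frame of tray between -0.065 and 0.065 m and z of sleeve_2 in the frame of tray between 0.02 and 0.06 m and linear speed of each of sleeve_1, sleeve_2 below 0.1 m/s); the robot touches nothing.
It fails at once if a bystander is moved by more than 40 mm (distance of any of pack_white, pack_yellow, pack_brown, tape, spanner, screwdriver, oil, tin from where it was at the start of the episode above 0.04 m).
It also fails if it takes over 58 s, if anything falls off the work surface, if the arm or the gripper's body presses on something with over 40 N, if the wrist force passes 120 N, or if a joint passes its speed limit or range.

## Working session

There is one attempt and no reset: what is moved stays moved. The work goes in short steps, Python scripts to look and compute and a tool call to move; the robot and the scene stay as the last step left them, time stands still between calls to the robot, and variables do not carry over. Pictures are saved under pics/ and viewed, about 8 in all and at most 12, crops included, and the job is handed in when it is done.

Besides the shell and the picture viewer there is one more tool, called after ">>>" as name([rows], argument=value, ...), one row to a line, values as JSON. carry_out: Moves the arm, as the interface text tells. Its arguments: {"type":"object","properties":{"plan":{"type":"array"},"squeeze":{"type":"number"}},"required":["plan"]}

```bash
mkdir -p pics; ls; python3 - <<'E'
from cell import arm
import cv2,numpy as np
print(arm.observe())
a=[]
for n in("side","top"):
    im,d=arm.get_image(n); np.savez(f"{n}0.npz",im=im,d=d); cv2.imwrite(f"pics/{n}0.png",im[...,::-1])
    c=arm.get_calibration(n); print(n,c, (d>0).mean())
print(arm.get_calibration("wrist"),arm.tip_reach)
E
```

```text
pics
{'clock': 0.0, 'joints': array([ 1.23939482,  0.43521408,  0.02496461,  1.57408903, -0.01159471,
        1.13400377, -0.07511685]), 'dq': array([ 0.00067278,  0.00030473,  0.00051241, -0.00067314,  0.00024774,
        0.00056858,  0.00019598]), 'joint_efforts': array([-3.44442060e-04, -6.67846942e+01,  9.85129885e-01, -3.14457536e+01,
       -6.05356484e-02,  4.29572293e-02,  2.06328800e-04]), 'position': array([ 0.14162041, -0.60832468,  0.29145345]), 'ee_rot': array([-3.11954481e+00, -3.58322066e-01,  5.03979108e-04]), 'force': array([ 0.13261461,  0.33605759, -0.20172979]), 'ft_torque': array([ 0.02763265, -0.05283242,  0.02279549]), 'width': 0.9974945622436806}
side {'intrinsics': array([[594.73750952,   0.        , 321.49114578],
       [  0.        , 594.73750952, 247.51047029],
       [  0.        ,   0.        ,   1.        ]]), 'D': array([-0.19355765,  0.        ,  0.        ,  0.        ,  0.        ]), 'rvec': array([ 0.24399587, -2.86553889,  1.13183636]), 'tvec': array([0.51010795, 0.06991374, 1.75253624])} 0.9959928385416666
top {'intrinsics': array([[442.82158234
[... 259 characters left out ...]
3157808]), 'tvec': array([0.02063112, 0.49487697, 1.08258627])} 0.9957975260416667
{'intrinsics': array([[348.78569825,   0.        , 317.85245451],
       [  0.        , 348.78569825, 239.86788848],
       [  0.        ,   0.        ,   1.        ]]), 'D': array([-0.02746493,  0.        ,  0.        ,  0.        ,  0.        ]), 'tool_from_camera': array([[-1.30865124e-03, -9.59523261e-01, -2.81626345e-01,
         7.68961586e-02],
       [ 9.99999143e-01, -1.24933897e-03, -3.90163475e-04,
        -9.92139031e-04],
       [ 2.25241622e-05, -2.81626614e-01,  9.59524075e-01,
        -9.28719628e-02],
       [ 0.00000000e+00,  0.00000000e+00,  0.00000000e+00,
         1.00000000e+00]])} 0.0655
```

View pics/top0.png

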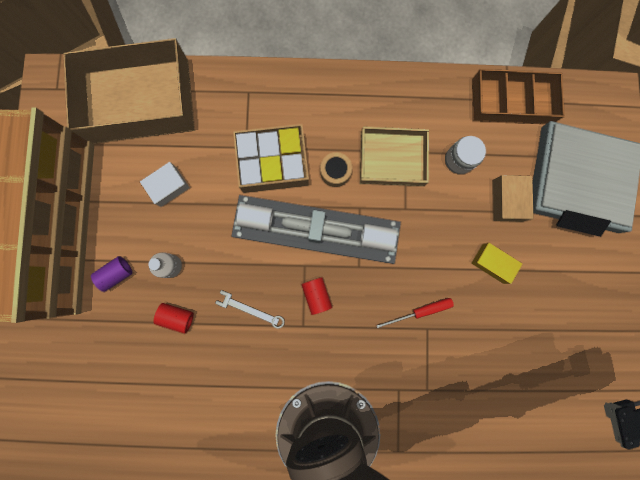

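View pics/side0.png

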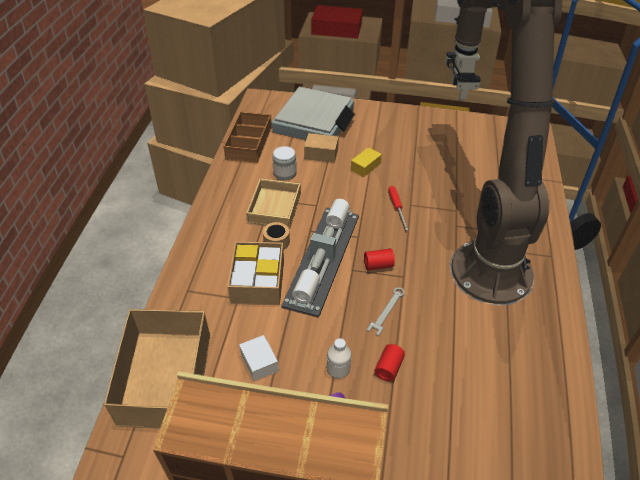

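The top view shows the gauge at about (317,228), with sleeves at (254,217) and (380,237). The wooden tray is at (395,156), to the right (-y), and the carton is at (272,157). I'll measure these from both cameras' depth.

```bash
cat > h.py <<'E'
import numpy as np,cv2
from cell import arm
from scipy.spatial.transform import Rotation as R
def cloud(n,im,d,st=None):
    c=arm.get_calibration(n);K=c["intrinsics"]
    v,u=np.mgrid[:480,:640]
    p=cv2.undistortPoints(np.stack([u,v],-1).reshape(-1,1,2).astype(float),K,c["D"]).reshape(480,640,2)
    P=np.dstack([p[...,0]*d,p[...,1]*d,d])
    if n=="wrist":
        T=c["tool_from_camera"]; P=P@T[:3,:3].T+T[:3,3]
        return P@R.from_rotvec(st["ee_rot"]).as_matrix().T+st["position"]
    M=cv2.Rodrigues(c["rvec"])[0]
    return (P-c["tvec"])@M
def gaugefit(W,d,verbose=True):
    pass
E
python3 - <<'E'
from h import *
for n in("top","side"):
    z=np.load(n+"0.npz");W=cloud(n,z["im"],z["d"])
    ok=z["d"]>0
    P=W[ok]; 
    print(n,"bench z",np.median(P[(abs(P[:,2])<.02)&(P[:,0]>.3)&(P[:,0]<.7)&(abs(P[:,1])<.4)][:,2]))
    px=dict(block=(317,225),s1=(254,217),s2=(380,237),tray=(395,156),carton=(272,157),tin=(466,150),tape=(336,168),oil=(165,265)) if n=="top" else dict(block=(322,243),sR=(338,212),sL=(307,288),tray=(275,200),carton=(257,270))
    for k,(u,v) in px.items(): print(k,W[v,u].round(4))
    # gauge region
    if n=="top": c=W[225,317][:2]; 
    g=P[(np.hypot(*(P[:,:2]-c).T)<.24)&(P[:,2]>.055)&(P[:,2]<.1)&(P[:,0]<c[0]+.09)&(P[:,0]>c[0]-.09)]
    np.save(n+"_g.npy",g)
    for s in(1,-1):
        q=g[(s*(g[:,1]-c[1])>.06)&(g[:,2]>.06)]
        lo,hi=np.percentile(q,[1,99],0); print(s,len(q),q.mean(0).round(4),lo.round(3),hi.round(3))
    t=W[(px["tray"][1])-40:(px["tray"][1])+40,(px["tray"][0])-45:(px["tray"][0])+45].reshape(-1,3)
    t=t[(t[:,2]>.037)&(t[:,2]<.05)]; r=cv2.minAreaRect((t[:,:2]*1000).astype(np.float32)); print("tray rim",r,np.percentile(t[:,2],95))
E
```

```text
top bench z 0.0015456200712217147
block [0.5085 0.0386 0.0889]
s1 [0.5254 0.1894 0.0787]
s2 [ 0.4846 -0.1125  0.0795]
tray [ 0.7065 -0.1623  0.0028]
carton [0.6746 0.1519 0.0746]
tin [ 0.7006 -0.3191  0.0933]
tape [ 0.6579 -0.0059  0.0489]
oil [0.4053 0.3904 0.0952]
1 790 [0.5285 0.1837 0.0734] [0.503 0.101 0.061] [0.559 0.23  0.083]
-1 774 [ 0.4871 -0.1055  0.0737] [ 0.46  -0.151  0.06 ] [ 0.515 -0.025  0.083]
tray rim ((699.8721313476562, -140.66732788085938), (198.89222717285156, 141.80474853515625), 88.40989685058594) 0.0488369667537195
side bench z -0.0005076680107778504
block [0.5076 0.054  0.0834]
sR [ 0.4825 -0.0928  0.073 ]
sL [0.5211 0.2191 0.0757]
tray [ 0.7038 -0.1879  0.0018]
carton [0.6709 0.1755 0.0702]
1 482 [0.5267 0.1912 0.0715] [0.502 0.103 0.06 ] [0.556 0.235 0.082]
-1 347 [ 0.4858 -0.1022  0.0716] [ 0.46  -0.152  0.06 ] [ 0.515 -0.023  0.082]
tray rim ((699.072265625, -149.96896362304688), (148.01905822753906, 363.5679626464844), 2.099393606185913) 0.04897673724000276
```

```bash
cat >> h.py <<'E'
from scipy.optimize import least_squares
def axisfit(q1,q2):
    # shared horizontal line x=a+b*y, height h, radius 28 mm, through both sleeves' upper surfaces
    q=np.vstack([q1,q2])
    def f(p):
        n=1/np.hypot(1,p[1]); return np.hypot((q[:,0]-p[0]-p[1]*q[:,1])*n,q[:,2]-p[2])-.028
    r=least_squares(f,[.5,.14,.05],loss="soft_l1",f_scale=.002); return r.x,np.median(abs(f(r.x)))
E
python3 - <<'E'
from h import *
for n in("top","side"):
    z=np.load(n+"0.npz");W=cloud(n,z["im"],z["d"]);P=W[z["d"]>0]
    e=np.array([.138,.990]);m=np.array([e[1],-e[0]]);c=np.array([.5075,.0386])
    a=(P[:,:2]-c)@e;b=(P[:,:2]-c)@m
    S=lambda s:P[(s*a>.12)&(s*a<.18)&(abs(b)<.03)&(P[:,2]>.058)&(P[:,2]<.09)]
    x,res=axisfit(S(1),S(-1));print(n,x.round(4),res.round(4))
    m2=np.array([1,-x[1]])/np.hypot(1,x[1]);e2=np.array([x[1],1])/np.hypot(1,x[1])
    o=np.array([x[0],0]);a=(P[:,:2]-o)@e2;b=(P[:,:2]-o)@m2
    blk=P[(P[:,2]>.084)&(P[:,2]<.1)&(abs(b)<.045)&(abs(a-.04)<.05)];ab=(blk[:,:2]-o)@e2
    print("block a",np.percentile(ab,[2,50,98]).round(4),len(ab),"z",np.median(blk[:,2]))
    for s in(1,-1):
        k=(P[:,2]>.07)&(P[:,2]<.086)&(abs(b)<.016)&(s*(a-.04)>.08)&(s*(a-.04)<.22)
        print("sleeve",s,np.percentile(a[k],[1,99]).round(4),(np.percentile(a[k],[1,99]).mean()*e2+o).round(4))
    # tray
    t=P[(P[:,2]>.03)&(P[:,2]<.055)&(P[:,0]>.6)&(P[:,0]<.8)&(P[:,1]<-.05)&(P[:,1]>-.26)]
    print("tray",len(t),cv2.minAreaRect((t[:,:2]*1000).astype(np.float32)),np.percentile(t[:,2],90))
E
```

```text
top [0.504  0.1423 0.0516] 0.0011
block a [0.0252 0.0396 0.0539] 373 z 0.09095340537639719
sleeve 1 [0.153  0.2315] [0.531  0.1903]
sleeve -1 [-0.1527 -0.0741] [ 0.488  -0.1123]
tray 827 ((699.0347900390625, -153.68260192871094), (170.9993438720703, 142.9088134765625), 89.2186050415039) 0.04768157904130047
side [0.5027 0.1408 0.0493] 0.0016
block a [0.0259 0.0427 0.058 ] 190 z 0.08854667938553945
sleeve 1 [0.1537 0.2355] [0.5298 0.1927]
sleeve -1 [-0.1562 -0.0698] [ 0.4869 -0.1119]
tray 539 ((699.7711791992188, -154.53260803222656), (187.64285278320312, 143.45904541015625), 89.27593994140625) 0.04634611956558076
```

>>> carry_out([
  [3, 4, 0, 0.1, 9.18],
  [6, 8, 0, 0.2, 9.18],
  [9, 12, 0, 0.3, 9.18],
  [12, 17, 0, 0.42, 9.18],
  [15, 21, 0, 0.54, 9.18],
  [18, 25, 0, 0.66, 9.18],
  [21, 29, 0, 0.78, 9.18],
  [24, 33, 0, 0.9, 9.18],
  [27, 37, 0, 1.0, 9.18],
  [30, 41, 0, 1.1, 9.18],
  [33, 45, 0, 1.2, 9.18],
  [34.4, 47, 0, 1.2, 9.18],
  [34.4, 47, 0, 1.2, 9.18],
  [34.4, 47, 0, 1.2, 9.18],
  [34.4, 47, 0, 1.2, 9.18],
  [34.4, 47, 0, 1.2, 9.18],
], squeeze=12)

```text
clock: 1.7
position: [0.4849, -0.1398, 0.2914]
ee_rot: [-2.375, -2.055, 0.003]
force: [0.8, -0.7, -0.8]
width: 1.005
```

```bash
cat >> h.py <<'E'
def wl(name):
    st=arm.observe();im,d=arm.get_image("wrist");cv2.imwrite(f"pics/{name}.png",im[...,::-1])
    np.savez(name+".npz",im=im,d=d);W=cloud("wrist",im,d,st);P=W[d>0];print(st["clock"],st["position"].round(4),st["ee_rot"].round(3))
    e=np.array([.1401,.9901]);m=np.array([e[1],-e[0]]);o=np.array([.509,.0392])
    a=(P[:,:2]-o)@e;b=(P[:,:2]-o)@m
    for s in(1,-1):
        k=(P[:,2]>.058)&(P[:,2]<.087)&(abs(b)<.035)&(s*a>.02)&(s*a<.26)&(np.hypot(b,P[:,2]-.05)>.022)
        if k.sum()<100: continue
        q=P[k];kk=(abs(b[k])<.015)&(q[:,2]>.072)
        x,res=axisfit(q,q);print("end",s,"fit",x.round(4),res.round(4),"a range",np.percentile(a[k][kk],[1,99]).round(4),"b at mean",((x[0]+x[1]*q[:,1].mean()-o[0])*m[0]+(q[:,1].mean()-o[1])*m[1]).round(4),k.sum())
    k=(P[:,2]>.085)&(P[:,2]<.1)&(abs(a)<.03)&(abs(b)<.04)
    if k.sum()>50: print("block a",np.percentile(a[k],[1,99]).round(4),"b",np.percentile(b[k],[1,99]).round(4))
E
python3 -c "
from h import *
wl('w1')"
```

```text
1.7 [ 0.4849 -0.1398  0.2914] [-2.375 -2.055  0.003]
end -1 fit [0.5032 0.1432 0.0507] 0.0004 a range [-0.1892 -0.112 ] b at mean -0.0004 5022
block a [-0.0128 -0.0046] b [-0.0338  0.0341]
```

View pics/w1.png

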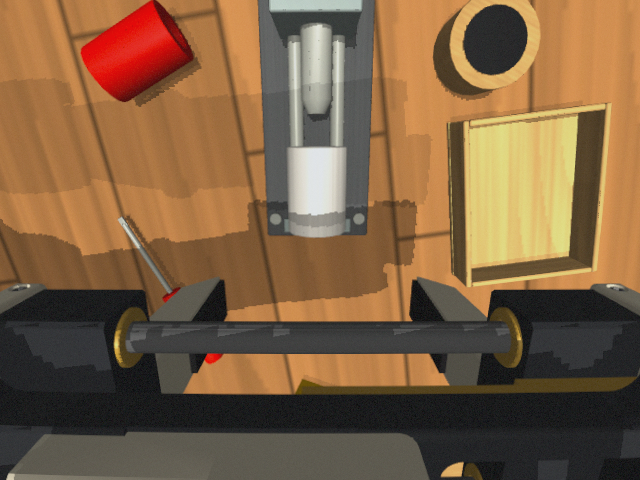

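The wrist view shows the -y sleeve at (317,190), in line with the pin, and nothing near the fingers. Going down to grip it.

>>> carry_out([
  [0.2, 2.5, -3, 0, 9.18],
  [0.2, 2.5, -7, 0, 9.18],
  [0.2, 2.5, -11, 0, 9.18],
  [0.2, 2.5, -14, 0, 9.18],
  [0.2, 2.5, -16.5, 0, 9.18],
  [0.2, 2.5, -18, 0, 9.18],
  [0.2, 2.5, -19, 0, 9.18],
  [0.2, 2.5, -19.1, 0, 9.18],
  [0.2, 2.5, -19.1, 0, 9.18],
  [0.2, 2.5, -19.1, 0, 5],
  [0.2, 2.5, -19.1, 0, 5],
  [0.2, 2.5, -19.1, 0, 5],
  [0.2, 2.5, -19.1, 0, 5],
  [0.2, 2.5, -19.1, 0, 5],
  [0.2, 2.5, -19.1, 0, 5],
  [0.2, 2.5, -19.1, 0, 5],
  [0.2, 2.5, -19.1, 0, 5],
], squeeze=10)

```text
clock: 3.45
position: [0.487, -0.1147, 0.1006]
ee_rot: [-2.375, -2.055, 0.003]
force: [-1.6, 0.2, 3.7]
width: 0.595
```

>>> carry_out([
  [0.1, 0.7, 0, 0, 5],
  [0.2, 1.4, 0, 0, 5],
  [0.3, 2.1, 0, 0, 5],
  [0.4, 2.8, 0, 0, 5],
  [0.5, 3.5, 0, 0, 5],
  [0.6, 4.2, 0, 0, 5],
  [0.69, 4.8, 0, 0, 5],
  [0.74, 5.2, 0, 0, 5],
  [0.74, 5.2, 0, 0, 5],
])

```text
clock: 4.35
position: [0.4945, -0.0614, 0.1006]
ee_rot: [-2.374, -2.056, 0.001]
force: [-0.9, 1.5, 2.9]
width: 0.596
```

>>> carry_out([
  [0.07, 0.5, 0, 0, 5],
  [0.14, 1.0, 0, 0, 5],
  [0.21, 1.5, 0, 0, 5],
  [0.28, 2.0, 0, 0, 5],
  [0.28, 2.0, 0, 0, 5],
])

```text
clock: 4.85
position: [0.4976, -0.0401, 0.1006]
ee_rot: [-2.372, -2.057, -0.0]
force: [-0.3, 0.6, 3.7]
width: 0.594
```

>>> carry_out([
  [0.07, 0.5, 0, 0, 5],
  [0.14, 1.0, 0, 0, 5],
  [0.21, 1.5, 0, 0, 5],
  [0.27, 1.9, 0, 0, 5],
  [0.3, 2.1, 0, 0, 5],
  [0.33, 2.3, 0, 0, 5],
  [0.36, 2.5, 0, 0, 5],
])

```text
clock: 5.55
position: [0.5008, -0.0167, 0.1005]
ee_rot: [-2.374, -2.057, 0.003]
force: [-1.2, -12.6, 4.9]
width: 0.591
```

>>> carry_out([
  [0.36, 2.5, 0, 0, 9.18],
  [0, 0, 0, 0, 9.18],
  [0, 0, 0, 0, 9.18],
  [0, 0, 0, 0, 9.18],
  [0, 0, 0, 0, 9.18],
  [0, 0, 2, 0, 9.18],
  [0, 0, 6, 0, 9.18],
  [0, 0, 11, 0, 9.18],
  [0.5, 3.5, 15, 0, 9.18],
  [1.2, 8, 18, 0, 9.18],
  [1.9, 12.5, 19, 0, 9.18],
  [2.5, 17, 19, 0, 9.18],
  [2.5, 17.5, 19, 0, 9.18],
  [2.5, 17.5, 19, 0, 9.18],
  [2.5, 17.5, 19, 0, 9.18],
])

```text
clock: 7.05
position: [0.5256, 0.1573, 0.29]
ee_rot: [-2.374, -2.056, 0.005]
force: [-0.5, -0.8, 0.8]
width: 0.999
```

```bash
python3 -c "
from h import *
wl('w2')
im,d=arm.get_image('top');cv2.imwrite('pics/top2.png',im[...,::-1])
im2=cv2.imread('pics/w2.png');t=cv2.resize(im[160:320,180:460,::-1],(640,366))
cv2.imwrite('pics/c2.png',cv2.resize(np.vstack([im2,t]),(454,600)))"
```

```text
7.05 [0.5256 0.1573 0.29  ] [-2.374 -2.056  0.005]
end 1 fit [0.5026 0.1439 0.0507] 0.0004 a range [0.1174 0.195 ] b at mean -0.0004 5169
end -1 fit [0.5027 0.1416 0.0509] 0.0003 a range [-0.0533 -0.0207] b at mean -0.0007 1318
block a [-0.0116 -0.0046] b [-0.0349  0.0333]
```

View pics/c2.png

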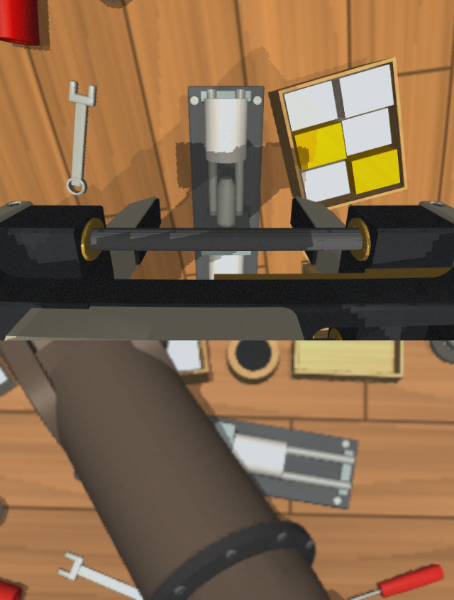

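Wrist crop: the first sleeve is against the block, its inner edge at a ≈ -0.02. The second sleeve is in line, spanning 0.117 to 0.195. Gripping that one now.

>>> carry_out([
  [0.55, 4.0, -3, 0, 9.18],
  [0.55, 4.0, -7, 0, 9.18],
  [0.55, 4.0, -11, 0, 9.18],
  [0.55, 4.0, -14, 0, 9.18],
  [0.55, 4.0, -16.5, 0, 9.18],
  [0.55, 4.0, -18, 0, 9.18],
  [0.55, 4.0, -18.9, 0, 9.18],
  [0.55, 4.0, -19, 0, 9.18],
  [0.55, 4.0, -19, 0, 9.18],
  [0.55, 4.0, -19, 0, 5],
  [0.55, 4.0, -19, 0, 5],
  [0.55, 4.0, -19, 0, 5],
  [0.55, 4.0, -19, 0, 5],
  [0.55, 4.0, -19, 0, 5],
  [0.55, 4.0, -19, 0, 5],
  [0.55, 4.0, -19, 0, 5],
  [0.55, 4.0, -19, 0, 5],
], squeeze=15)

```text
clock: 8.85
position: [0.5312, 0.1966, 0.1002]
ee_rot: [-2.376, -2.054, 0.005]
force: [-2.3, -0.9, 5.1]
width: 0.592
```

>>> carry_out([
  [-0.1, -0.7, 0, 0, 5],
  [-0.2, -1.4, 0, 0, 5],
  [-0.3, -2.1, 0, 0, 5],
  [-0.4, -2.8, 0, 0, 5],
  [-0.5, -3.5, 0, 0, 5],
  [-0.6, -4.2, 0, 0, 5],
  [-0.71, -5.0, 0, 0, 5],
  [-0.78, -5.5, 0, 0, 5],
  [-0.81, -5.7, 0, 0, 5],
])

```text
clock: 9.75
position: [0.523, 0.1391, 0.1003]
ee_rot: [-2.377, -2.054, 0.005]
force: [-0.5, 5.5, 0.1]
width: 0.592
```

>>> carry_out([
  [-0.06, -0.4, 0, 0, 5],
  [-0.11, -0.8, 0, 0, 5],
  [-0.14, -1.0, 0, 0, 5],
  [-0.14, -1.0, 0, 0, 5],
])

```text
clock: 10.15
position: [0.5224, 0.1347, 0.1012]
ee_rot: [-2.37, -2.056, -0.007]
force: [0.4, 18.9, -1.6]
width: 0.591
```

It jams: the arm stalls with about 19 N, and the sleeve's centre works out at roughly 94 mm. Drawing it back and lifting.

>>> carry_out([
  [0, 0, 0, 0, 5],
  [0, 0, 0, 0, 5],
  [0.1, 0.7, 0, 0, 5],
  [0.2, 1.4, 0, 0, 5],
  [0.3, 2.1, 0, 0, 5],
  [0.4, 2.8, 0, 0, 5],
  [0.5, 3.5, 0, 0, 5],
  [0.6, 4.2, 0, 0, 5],
  [0.7, 4.9, 0, 0, 5],
  [0.7, 5.1, 0, 0, 5],
  [0.7, 5.1, 0.5, 0, 5],
  [0.7, 5.1, 1.2, 0, 5],
  [0.7, 5.1, 2, 0, 5],
  [0.7, 5.1, 4, 0, 5],
  [0.7, 5.1, 6, 0, 5],
  [0.7, 5.1, 9, 0, 5],
  [0.7, 5.1, 12, 0, 5],
  [0.7, 5.1, 12, 0, 5],
], squeeze=30)

```text
clock: 11.95
position: [0.5312, 0.1868, 0.2259]
ee_rot: [-2.372, -2.057, -0.019]
force: [1.0, 0.1, -4.3]
width: 0.593
```

```bash
python3 -c "
from h import *
o=arm.observe();print(o['clock'],o['position'],o['force'],o['width'])
im,d=arm.get_image('side');im2,d=arm.get_image('wrist')
cv2.imwrite('pics/c3.png',np.hstack([cv2.resize(im[150:350,200:440,::-1],(400,333)),cv2.resize(im2[...,::-1],(400,333))]))"
```

```text
11.95 [0.53122133 0.18679795 0.22586341] [ 1.00331662  0.08423868 -4.30072452] 0.5934998157071835
```

View pics/c3.png

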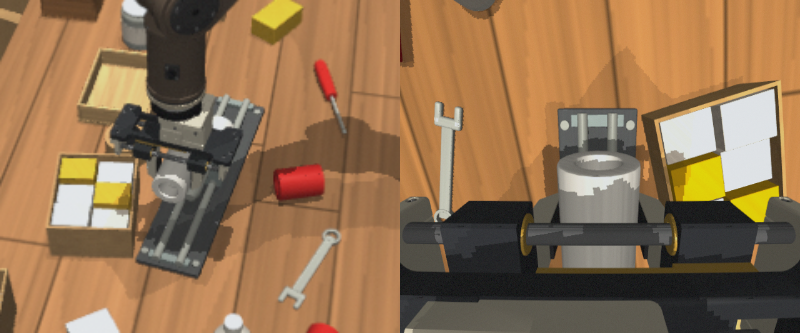

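The sleeve is lifted and held (side crop 167,187; wrist crop 598,205). Carrying it over the tray.

>>> carry_out([
  [1.3, -2.6, 0, 0.01, 5],
  [3, -6, 0, 0.02, 5],
  [4.7, -9.5, 0, 0.03, 5],
  [6.4, -13, 0, 0.05, 5],
  [8.1, -16.5, 0, 0.07, 5],
  [9.8, -20, 0, 0.08, 5],
  [11.5, -23.5, 0, 0.09, 5],
  [13.2, -27, 0, 0.1, 5],
  [14.9, -30.3, 0, 0.11, 5],
  [16.2, -32.8, 0, 0.12, 5],
  [16.8, -33.7, 0, 0.12, 5],
  [16.8, -33.7, 0, 0.12, 5],
  [16.8, -33.7, 0, 0.12, 5],
  [16.8, -33.7, -3, 0.12, 5],
  [16.8, -33.7, -6, 0.12, 5],
  [16.8, -33.7, -8, 0.12, 5],
  [16.8, -33.7, -8, 0.12, 5],
  [16.8, -33.7, -8, 0.12, 5],
])

```text
clock: 13.85
position: [0.6975, -0.1499, 0.1423]
ee_rot: [-2.241, -2.196, -0.01]
force: [1.0, 0.4, -3.7]
width: 0.59
```

```bash
python3 -c "
from h import *
o=arm.observe();print(o['clock'],o['position'],o['force'],o['width'])
im,d=arm.get_image('side');im2,d=arm.get_image('wrist')
cv2.imwrite('pics/c4.png',np.hstack([cv2.resize(im[130:330,180:420,::-1],(400,333)),cv2.resize(im2[...,::-1],(400,333))]))"
```

```text
13.85 [ 0.69746078 -0.1498607   0.14230883] [ 1.03440838  0.41504282 -3.68591659] 0.5904022697710212
```

View pics/c4.png

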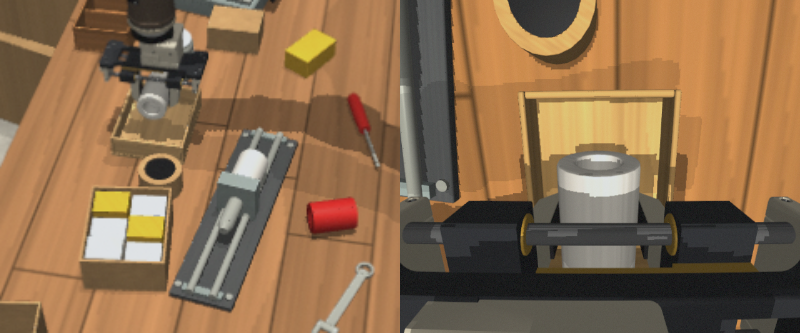

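The sleeve sits centred over the tray, and the other one is still home against the block. Lowering, then releasing with a limited opening.

>>> carry_out([
  [0, 0, -2, 0, 5],
  [0, 0, -3.5, 0, 5],
  [0, 0, -4.5, 0, 5],
  [0, 0, -5, 0, 5],
  [0, 0, -5.3, 0, 5],
  [0, 0, -5.5, 0, 5],
  [0, 0, -5.5, 0, 5],
  [0, 0, -5.5, 0, 5],
])

```text
clock: 14.75
position: [0.6987, -0.1506, 0.0892]
ee_rot: [-2.244, -2.197, -0.013]
force: [-0.6, -0.6, -4.5]
width: 0.59
```

>>> carry_out([
  [0, 0, -0.3, 0, 5],
  [0, 0, -0.4, 0, 5],
  [0, 0, -0.4, 0, 6.7],
  [0, 0, -0.4, 0, 6.7],
  [0, 0, -0.4, 0, 6.7],
  [0, 0, -0.4, 0, 6.7],
  [0, 0, 1, 0, 6.7],
  [0, 0, 3, 0, 6.7],
  [0, 0, 6, 0, 6.7],
  [0, 0, 10, 0, 6.7],
  [0, 0, 14, 0, 6.7],
  [0, -3, 18, 0, 6.7],
  [0, -7, 20, 0, 6.7],
  [0, -11, 20, 0, 6.7],
  [0, -15, 20, 0, 6.7],
  [0, -17, 20, 0, 6.7],
  [0, -17, 20, 0, 6.7],
  [0, -17, 20, 0, 6.7],
])

```text
clock: 16.55
position: [0.6988, -0.3197, 0.2896]
ee_rot: [-2.243, -2.196, -0.015]
force: [-0.2, 1.2, -0.3]
width: 0.726
```

```bash
python3 -c "
from h import *
o=arm.observe();print(o['clock'],o['position'],o['force'],o['width'])
im,d=arm.get_image('side');W=cloud('side',im,d).reshape(-1,3)
t,dt=arm.get_image('top');V=cloud('top',t,dt).reshape(-1,3)
sw=arm.observe();wi,dw=arm.get_image('wrist');U=cloud('wrist',wi,dw,sw).reshape(-1,3)
c=np.array([.699,-.154])
for n,Q in(('side',W),('top',V),('wrist',U)):
    q=Q[(abs(Q[:,0]-c[0])<.06)&(abs(Q[:,1]-c[1])<.075)&(Q[:,2]>.048)&(Q[:,2]<.075)]
    if len(q)>20:print(n,len(q),np.percentile(q,[2,98],0).round(3),(np.percentile(q,[2,98],0).mean(0)[:2]-c).round(3))
e=np.array([.1401,.9901]);m=np.array([e[1],-e[0]]);o=np.array([.509,.0392])
for n,P in(('side',W),('top',V)):
    a=(P[:,:2]-o)@e;b=(P[:,:2]-o)@m
    k=(P[:,2]>.07)&(P[:,2]<.083)&(abs(b)<.014)&(a<-.01)&(a>-.2);print(n,'home a',k.sum(),np.percentile(a[k],[2,98]).round(3) if k.any() else '')
cv2.imwrite('pics/c5.png',np.hstack([cv2.resize(im[130:330,180:420,::-1],(400,333)),cv2.resize(t[100:300,200:440,::-1],(400,333))]))"
```

```text
16.55 [ 0.69884048 -0.31974794  0.28958066] [-0.20819861  1.24691727 -0.28222064] 0.7263091930575356
side 264 [[ 0.666 -0.194  0.049]
 [ 0.712 -0.109  0.065]] [-0.01   0.003]
top 599 [[ 0.665 -0.189  0.049]
 [ 0.711 -0.111  0.065]] [-0.011  0.004]
wrist 4387 [[ 0.668 -0.189  0.049]
 [ 0.713 -0.13   0.062]] [-0.008 -0.006]
side home a 142 [-0.094 -0.026]
top home a 381 [-0.093 -0.017]
```

View pics/c5.png

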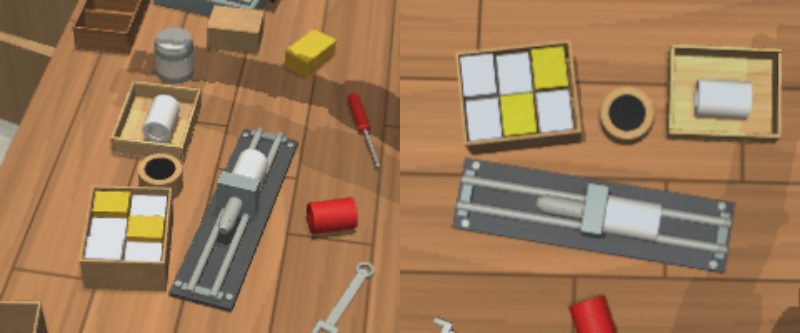

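Both crops show the narrow sleeve in the tray, about 10 mm off-centre in x, and the good sleeve against the block with its centre near 55 mm. The arm is clear.

```bash
python3 -c "
from cell import arm
print(arm.sign_off())"
```

```text
the job is handed in; nothing more can be done
None
```

Both sleeves were tried on their pins: the good one is home against the block and the bad one is in the wooden tray. I handed the job in at about 17 s of the 58 s allowed.

- **Good sleeve (-y end):** it slid on freely until it met the block, with about 13 N at contact. The final top and side views put its centre about 55 mm from the gauge's centre.
- **Bad sleeve (+y end):** it jammed with its centre about 94 mm from the gauge's centre, with about 19 N on the tool. I worked that distance out from how far the arm moved. I then drew it off the pin, lifted it and released it in the tray.
- **Position in the tray:** the sleeve rolled about 1 cm in x after release. The top and side views agree on roughly -10 mm in x and +4 mm in y from the tray's centre. The wrist view, which saw only part of it, gave -8 and -6 mm. All are well inside the limits, and its height fits lying on the tray floor.
- **Everything else:** nothing near the gauge or tray looked moved in the last pictures, though I did not measure every bystander. The arm was clear of everything. No check failed.

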